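Take the spent battery pack out of the power station and put it on charge

ROBOT

A 6-joint arm with a two-finger parallel gripper is mounted at the origin on the work surface. World frame = base frame: x ahead of the robot, y to its left, z up, the work surface at z = 0. Lengths are in mm, angles in rad, forces in N, time in s.
With the tool pointing down it reaches from about 300 to 775 mm from the base axis. Payload 14.6 kg.
Tool frame: the origin (TCP) lies at the very end of the fingers, on their centre line; the grasp point (between the pads) lies 19 mm behind it; z points along the fingers, y is the line along which they close (so a half turn about z gives the same grasp; the last joint's range is limited). The gripper opens to 94 mm and grips with 3 to 60 N. Pads are 16 mm wide; open, the fingers measure 119 mm over their backs; the gripper's body (75 mm by 177 mm) begins 78 mm behind the grasp point.
Start: joints at [1.237, 0.3, 1.521, -0, 1.321, -0.067], TCP at [145.003, 530.531, 205.446] pointing down, gripper open.
Joint ranges: [-3.03, 3.03], [-0.79, 2.21], [0.23, 2.52], [-1.04, 4.18], [0, 3.07], [-2.55, 2.55]. Speed limits (rad/s): [2.22, 2.22, 2.57, 3.14, 3.14, 3.14].

INTERFACE

Orientations are given as [roll, pitch, yaw] about the fixed x, y, z axes, in that order (R = Rz(yaw) Ry(pitch) Rx(roll)).
In Python, from cell import manip gives the robot as it stands.
- The arm moves only by the tool servo_tool, never from a script. Its argument "motion" is a list that holds one entry, the list of rows, each a list of 7 numbers: the shift along the world's x, y, z as a fraction of full scale, then the turn, a rotation vector about the world's x, y, z as a fraction of full scale, then the closure, from 0 (fully open) to 1 (shut). In form: [[[x, y, z, rx, ry, rz, gripper], ...]]. A call has 1 to 10 rows; each row is the pose to reach, as a shift and turn from the pose commanded when the call began, turning the shorter way round; what a row does not reach only later rows make up. Full scale, the value 1, is 0.5 m for a shift and pi rad for a turn. A row lasts 1/10 s, in which the tool goes at most 50 mm and 8.59 degrees, less where a joint would pass 70% of its speed; a pose out of reach is approached as far as the arm can. A call with a number of a shift or a turn outside -1 to 1 is refused whole. A call with a gripper value outside its range is refused whole. The fingers move at their own pace and stop on an object; "newtons" is the grip in N (left out, the last holds). Time passes only in rows, so rows that repeat a pose let the fingers close. It gives the time, the measured TCP pose, the force, the opening and the grip force at its end, in the units of the state.
- manip.read_state(): the state, without advancing time (a new reading comes with each control period).
- manip.camera(name): name is "scene" or "top" or "wrist"; returns a dict with "frame" (400x640x3 uint8, red, green, blue), "range_z" (400x640 float32, mm along the optical axis (not along the pixel's ray), 0 where there is no reading), "vfov" (degrees; the focal length in pixels is half the picture's height over the tangent of half this angle, whatever the lens; pixels are square), "cx", "cy" (the principal point, pixels), "k1" (the pictures are not rectified: a ray, as slopes to the right and down, at radius r is drawn at 1 + k1 r^2 times it, then the intrinsics apply), "cam_to_world" (4x4, takes a point from camera to world coordinates). Camera axes: x right, y down, z forward; pixel columns grow to the right and rows downward; lengths in mm; the calibration is good to about 2 mm. A picture is of the moment at which its call begins.
- manip.sign_off(): hands the job in; it is judged then, once.
The state is a dict: "clock": time; "joints": joint angles; "qd": joint speeds; "effort": joint torques, N m; "eef_pos": TCP position; "eef_rot": TCP orientation; "wrist_force": force on the tool from outside, world axes, zero at the start; "moment": the same for the moment, N m; "finger_gap": finger opening in mm; "finger_force": force on a finger pad.
Only numpy, scipy, OpenCV 4.12 (cv2) and the standard library are available. Lean on these libraries where they do the work, as an engineer would, in place of code of your own. Each camera call takes 0.05 s, during which the arm holds its last target. There are 200 camera calls.

TASK

In the stained-glass workshop, the red battery pack in the two-bay power station is spent. Slide the orange-knobbed keeper away from the red pack's bay, draw the red pack out through the front opening, and stand it upright and flat inside the rim of the white charging tray, and let go of it. Do not tip the pack over on the way, leave the green pack in its bay, and do not disturb the copper foil roll, solder spool, bottle and jar standing around.

Things in the scene. Friction and masses are not known exactly. Their poses are not given: they have to be found in the camera images.
- station: Grey power station, yellow hood, fixed; 90 mm deep, 214 wide, 150 high plus a carrying bow to 178. Origin: on the table, under the middle of the front face. x points into the station (packs come out along -x), y to the left seen along +x, z up. Two bays, centred at y = +65 and -65 mm, open only at the front. All above z = 78 mm is closed; a 12 mm thick hood juts 14 mm out of the face at z = 138.
- bay_left (a point): Middle of the floor edge of the bay at station y = +65 mm, on the front face (station x = 0, z = 14 mm); axes the station's. Each opening is 60 mm wide, 64 mm high, 78 mm deep. A 14 mm high sill juts 14 mm out in front. An upright gripper hits the hood and upper face before it reaches fins or knob: lean it back from the face, 30 to 45 degrees from vertical.
- bay_right (a point): The same point of the bay at station y = -65 mm.
- keeper (a joint): Position (m) of the sliding steel keeper bar in front of the bays; + towards the station's +y; stops at -0.034 and +0.034; 1.5 N friction, stays where left; starts within 5 mm of 0. At 0 it bars the inner 14 mm of both packs. Slid over 15 mm to one side it frees the bay on the OTHER side (slid to +y frees the bay at -y). Bar 102 mm long, station x -12.5 to -2.5, z 15.5 to 27.5 mm.
- keeper_knob (a point): Centre of the orange upright knob on the middle of the keeper bar, 24 mm (x) by 14 mm (y) by 42 mm high, at station x = -23.5 mm, z 31 to 73 mm (this point is at z = 52 mm); moves with the keeper. Axes parallel to the station's.
- spent_pack_center (a point): Centre of the red-marked (spent) battery pack: a black block 70 mm (x) by 56 mm (y) by 60 mm high with a red band, 0.2 to 0.4 kg; this point is half-way up, 30 mm above its underside. It stands in one of the two bays, front face about 2 to 5 mm behind the station's front face, axes parallel to the station's, about 2 mm of play at each side.
- spent_pack_fin (a point): Middle of the red pull fin on the front (-x) face of the spent pack: 14 mm thick (y), 32 mm high, projecting 38 mm from the face. This point is 60 mm ahead of the pack's centre (25 mm ahead of its front face), 38 mm above the pack's underside. Axes those of the pack (x from the fin towards the block).
- full_pack_center (a point): Centre of the identical pack with green band and green fin (charged), standing in the other bay. Stays there.
- charging_tray: Square white charging tray, fixed to the table, 130 mm by 130 mm outside, walls 5 mm, rim 18 mm above the table, black rubber pad inside (inner width 120 mm) with its top 8 mm above the table. Origin: under its centre, on the table. A small contact box is on its +x side. It stands left of the station, nearer or farther than the sample rack. The fin may overhang the rim.
- sample_rack: Wooden rack with coloured glass samples, 130 by 110 mm, 69 mm high, fixed to the table; origin under its centre.
- foil_roll: Roll of copper foil lying flat, 70 mm across, 12 mm high, loose; origin under its centre.
- solder_spool: Blue solder spool standing upright, 52 mm across, 40 mm high, loose; origin under its centre.
- flux_bottle: White bottle, 44 mm across, 110 mm high, loose; origin under its centre.
- bead_jar: Amber jar with metal cap, 60 mm across, 75 mm high, loose; origin under its centre.
Not all that is in view belongs to the job. Leave any blue or turquoise look-alike of the part that bears full_pack_center alone.

How it is judged:
By the outcome, as a careful person would: the job done as asked, in the order asked, and still so for the second after the job is handed in, with the robot touching nothing.
It also fails if it takes over 45 s, if anything falls off the work surface, if the arm or the gripper's body presses on something with over 40 N, if the wrist force passes 120 N, or if a joint passes its speed limit or range.

## Working session

There is one attempt and no reset: what is moved stays moved. The work goes in short steps, Python scripts to look and compute and a tool call to move; the robot and the scene stay as the last step left them, time stands still between calls to the robot, and variables do not carry over. Pictures are saved under pics/ and viewed, at most 10 in all, crops included, and the job is handed in when it is done.

Besides the shell and the picture viewer there is one more tool, called after "Emit:" as name(argument=value, ...), one argument or row to a line, values as JSON. servo_tool: Moves the arm, as the interface text tells. Its arguments: {"type":"object","properties":{"motion":{"type":"array"},"newtons":{"type":"number"}},"required":["motion"]}

```bash
mkdir -p pics; ls
cat > h.py <<'E'
import numpy as np, cv2
from cell import manip
def cam(n):
    return manip.camera(n)
def save(c,p): cv2.imwrite(p,c["frame"][...,::-1])
def pts(c,uv):
    """pixels -> world using range_z"""
    uv=np.atleast_2d(uv).astype(float); d,o=rays(c,uv)
    z=c["range_z"][uv[:,1].astype(int),uv[:,0].astype(int)]
    return o+d*z[:,None]
def rays(c,uv):
    uv=np.atleast_2d(uv).astype(float)
    f=200/np.tan(np.radians(c["vfov"])/2)
    K=np.array([[f,0,c["cx"]],[0,f,c["cy"]],[0,0,1]])
    n=cv2.undistortPoints(uv[:,None],K,np.array([c["k1"],0,0,0,0.]))[:,0]
    T=c["cam_to_world"]
    return np.c_[n,np.ones(len(n))]@T[:3,:3].T, T[:3,3]
def plane(c,uv,z):
    d,o=rays(c,uv); return o+d*((z-o[2])/d[:,2])[:,None]
E
python3 - <<'E'
from h import *
for n in("scene","top","wrist"):
    c=cam(n); save(c,f"pics/{n}0.png"); print(n,c["vfov"],c["cx"],c["cy"],c["k1"],c["cam_to_world"].round(2).tolist())
print(manip.read_state())
a=cv2.imread("pics/scene0.png");b=cv2.imread("pics/top0.png")
E
```

```text
pics
scene 55.981285603612186 325.13825713950905 202.23734034603245 -0.07376990319320192 [[-0.53, 0.66, -0.53, 1161.14], [0.85, 0.41, -0.34, 355.17], [-0.01, -0.63, -0.78, 924.73], [0.0, 0.0, 0.0, 1.0]]
top 50.98654527688382 320.1529288924421 197.54322700937365 0.030481269020904027 [[-0.09, -0.97, 0.21, 392.64], [-1.0, 0.09, -0.02, 4.22], [-0.0, -0.21, -0.98, 1091.85], [0.0, 0.0, 0.0, 1.0]]
wrist 61.81556838443113 318.0038122627752 194.61849177331763 -0.058885585951052574 [[0.26, 0.94, 0.22, 80.71], [0.96, -0.26, -0.06, 548.53], [-0.0, 0.23, -0.97, 385.03], [0.0, 0.0, 0.0, 1.0]]
{'clock': 0.15, 'joints': array([ 1.23739843e+00,  3.00330585e-01,  1.52143238e+00, -1.83098023e-05,
        1.32067275e+00, -6.66159764e-02]), 'qd': array([ 0.00161065,  0.00020378, -0.00295245,  0.00178702,  0.00028136,
        0.00127247]), 'effort': array([ 9.45196348e-06, -5.31972671e+01, -3.52811551e+01,  7.07714190e-02,
        2.36246927e-02, -6.66241795e-05]), 'eef_pos': array([144.94890735, 530.35779961, 205.02631142]), 'eef_rot': array([-3.14075029e+00, -3.84225086e-05,  2.87481526e+00]), 'wrist_force': array([ 0.26371475, -0.33919648,  0.12828558]), 'moment': array([ 0.03320475,  0.03488146, -0.02213205]), 'finger_force': 0.0, 'finger_gap': 93.55443633070246}
```

View pics/scene0.png

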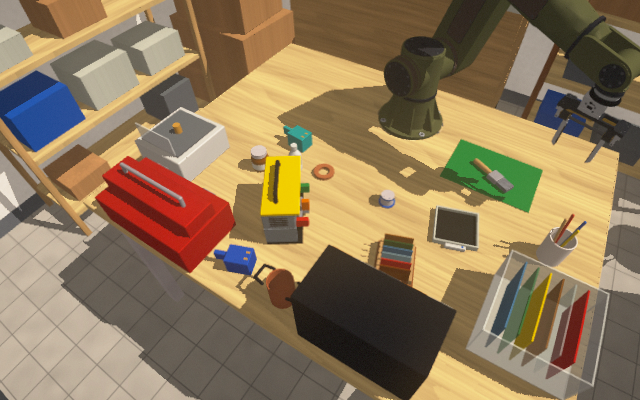

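View pics/top0.png

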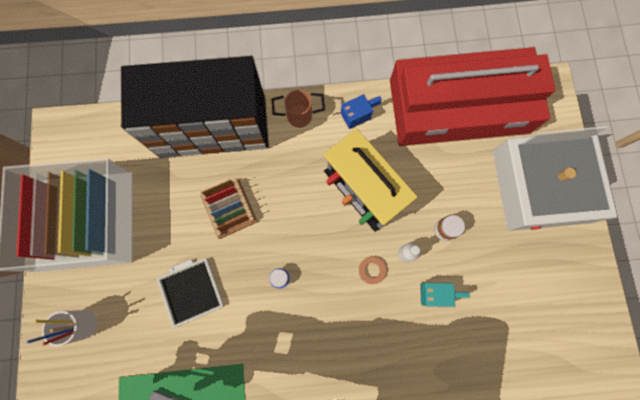

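The top view shows the station (yellow hood) at about (370,178). The red fin is at (334,180), the orange knob at (347,201) and the green fin at (366,217). The tray is at (190,292), the rack at (230,208), the spool at (279,277), the foil roll at (373,269), the bottle at (410,252) and the jar at (451,226).

The blue (358,110) and turquoise (438,294) blocks are decoys. The spent pack is the red fin in the station's left bay, at (334,180) in top and (303,221) in scene. I'll confirm that in a crop.

Run:
```python
from h import *
C={n:cam(n) for n in("scene","top")}
t=C["top"]; s=C["scene"]
a=cv2.resize(t["frame"][120:240,310:430],(480,480),interpolation=cv2.INTER_CUBIC)
b=cv2.resize(s["frame"][145:250,250:320],(320,480),interpolation=cv2.INTER_CUBIC)
cv2.imwrite("pics/crop1.png",np.hstack([a,b])[...,::-1])
def mask(c,box,h0,h1,smin=120,vmin=60):
    x0,y0,x1,y1=box; hsv=cv2.cvtColor(c["frame"],cv2.COLOR_RGB2HSV)
    m=np.zeros((400,640),np.uint8); m[y0:y1,x0:x1]=cv2.inRange(hsv,(h0,smin,vmin),(h1,255,255))[y0:y1,x0:x1]
    v,u=np.nonzero(m); return m,np.c_[u,v]
for nm,c,boxes in(("top",t,((320,165,345,195),(338,190,358,210),(355,205,378,228))),("scene",s,((290,212,315,232),(290,195,315,213),(298,178,315,195)))):
    for k,(b,h) in zip(("red","or","green"),zip(boxes,((0,5),(6,16),(45,85)))):
        m,uv=mask(c,b,*h,smin=150)
        if len(uv): p=pts(c,uv); print(nm,k,len(uv),uv.mean(0).round(1),"med",np.median(p,0).round(1),"min",p.min(0).round(0),"max",p.max(0).round(0))
# hood
m,uv=mask(t,(315,120,425,235),22,32,150,120); P=pts(t,uv); P=P[abs(P[:,2]-150)<8]
r=cv2.minAreaRect(P[:,:2].astype(np.float32)); print("hood",len(P),r,cv2.boxPoints(r).round(1).tolist())
# tray: points z~18 and pad z~8
v,u=np.mgrid[250:335,150:235]; uv=np.c_[u.ravel(),v.ravel()]; P=pts(t,uv)
for lo,hi in((13,24),(4,13)):
    m=np.zeros((85,85),np.uint8); m.ravel()[(P[:,2]>lo)&(P[:,2]<hi)]=255
    n,l,st,ce=cv2.connectedComponentsWithStats(m); i=1+np.argmax(st[1:,4]); Q=P[(l==i).ravel()]
    r=cv2.minAreaRect(Q[:,:2].astype(np.float32)); print("tray",lo,len(Q),Q[:,2].mean(),r)
dark=(t["frame"][250:335,150:235].max(2)<75).astype(np.uint8)
n,l,st,ce=cv2.connectedComponentsWithStats(dark); i=1+np.argmax(st[1:,4]); Q=plane(t,uv[(l==i).ravel()],8)
print("pad",cv2.minAreaRect(Q[:,:2].astype(np.float32)))
for nm,p,z in(("foil",(373,269),12),("spool",(279,277),40),("bottle",(413,250),110),("jar",(452,225),75),("rack",(230,207),69)): print(nm,plane(t,p,z).round(0),pts(t,p).round(0))
```

```text
top red 89 [332.7 177.8] med [657.6 -53.   66.3] min [393. -70.  12.] max [ 687.    4. 1092.]
top or 61 [346.8 199.3] med [598.3 -81.8  69.7] min [590. -93.  41.] max [608. -72.  75.]
top green 6 [366.2 218. ] med [ 547.6 -129.8   60. ] min [ 538. -142.   17.] max [ 568. -108.   70.]
scene red 44 [301.9 218.8] med [659.7 -50.4  66.1] min [649. -65.  50.] max [674. -35.  70.]
scene or 90 [305.2 203.9] med [604.8 -77.2  58.2] min [ 560. -119.   13.] max [613. -67.  71.]
hood 317 ((621.378662109375, -142.42970275878906), (184.30953979492188, 102.46624755859375), 33.743282318115234) [[516.2999877929688, -151.0], [573.2000122070312, -236.1999969482422], [726.5, -133.8000030517578], [669.5, -48.599998474121094]]
tray 13 525 16.747480003801368 ((416.18804931640625, 331.926513671875), (142.49639892578125, 131.22706604003906), 17.084501266479492)
tray 4 2246 7.5267750238994084 ((412.5993347167969, 330.4664306640625), (125.53424835205078, 126.16433715820312), 15.521227836608887)
pad ((410.8310852050781, 332.2276611328125), (113.6363754272461, 113.35374450683594), 17.393810272216797)
foil [[ 424. -133.   12.]] [[ 424. -134.    2.]]
spool [[426. 103.  40.]] [[426. 103.  38.]]
bottle [[ 456. -219.  110.]] [[ 456. -219.  109.]]
jar [[ 509. -329.   75.]] [[ 510. -330.   73.]]
rack [[606. 209.  69.]] [[609. 211.  57.]]
```

View pics/crop1.png

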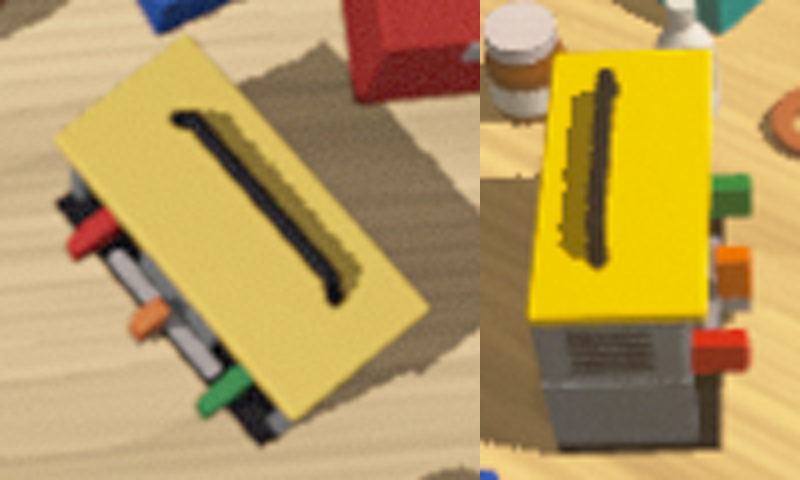

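The crop confirms the target. The red fin is in the station's left bay (+y), with the orange knob in the middle and the green fin to the right. The keeper must therefore slide towards -y. Next I'll fit the station pose and plan the standoff.

```bash
cat >> h.py <<'E'
from scipy.spatial.transform import Rotation as Rt
def lean(yaw,deg):
    """tool y = -station y (same as start after turn), z leaned into the station"""
    a=np.radians(deg); Rs=Rt.from_euler('z',yaw).as_matrix()
    z=Rs@[np.sin(a),0,-np.cos(a)]; y=Rs@[0,1,0]; x=np.cross(y,z)
    return Rt.from_matrix(np.c_[x,y,z])
def cmd(pos,R=None,st=None):
    st=st or manip.read_state(); d=(np.array(pos)-st["eef_pos"])/500
    r=np.zeros(3) if R is None else (R*Rt.from_euler('xyz',st["eef_rot"]).inv()).as_rotvec()/np.pi
    return np.r_[d,r].round(4).tolist()
E
python3 - <<'E'
from h import *
t=cam("top"); hsv=cv2.cvtColor(t["frame"],cv2.COLOR_RGB2HSV)
m=cv2.inRange(hsv,(20,110,90),(34,255,255)); w=np.zeros_like(m); w[120:240,310:430]=m[120:240,310:430]
w=cv2.morphologyEx(w,cv2.MORPH_CLOSE,np.ones((9,9)));w=cv2.morphologyEx(w,cv2.MORPH_OPEN,np.ones((5,5)))
c=max(cv2.findContours(w,0,1)[0],key=cv2.contourArea)[:,0]
P=plane(t,c,150)[:,:2].astype(np.float32); r=cv2.minAreaRect(P); print(r,cv2.boxPoints(r).round(1).tolist())
B=cv2.boxPoints(r)
# yaw from the long edge
e=[B[1]-B[0],B[2]-B[1]]; l=max(e,key=np.linalg.norm); l=l if l[0]>0 else -l
yy=l/np.linalg.norm(l); yaw=np.arctan2(yy[1],yy[0])-np.pi/2; xx=np.array([yy[1],-yy[0]])
O=np.array(r[0])-xx*38; print("yaw",yaw,"origin",O)
for n,p in(("knobfront",(-23.5,0)),("fin",(-21.5,65)),("green",(-21.5,-65))): print(n,(O+xx*p[0]+yy*p[1]).round(1))
g=O+xx*-130+yy*20; print("standoff",g,cmd([*g,130],lean(yaw,38)))
E
```

```text
((633.4763793945312, -132.7253875732422), (218.6061248779297, 108.44873046875), 33.74840545654297) [[512.5, -148.39999389648438], [572.7000122070312, -238.5], [754.5, -117.0999984741211], [694.2000122070312, -26.899999618530273]]
yaw -0.9817755 origin [ 612.36558914 -101.12895584]
knobfront [599.3 -81.6]
fin [654.5 -47.1]
green [ 546.4 -119.4]
standoff [556.77416611  18.07504272] [0.8236, -1.0247, -0.1505, -0.1259, -0.175, -0.219]
```

Emit:
servo_tool(
  motion=[
    [[0.82,-1.0,-0.1,-0.126,-0.175,-0.219,0],[0.82,-1.0,-0.1,-0.126,-0.175,-0.219,0],[0.82,-1.0,-0.1,-0.126,-0.175,-0.219,0],[0.82,-1.0,-0.1,-0.126,-0.175,-0.219,0.5],[0.82,-1.0,-0.1,-0.126,-0.175,-0.219,1],[0.82,-1.0,-0.1,-0.126,-0.175,-0.219,1],[0.82,-1.0,-0.1,-0.126,-0.175,-0.219,1],[0.82,-1.0,-0.1,-0.126,-0.175,-0.219,1],[0.82,-1.0,-0.1,-0.126,-0.175,-0.219,1],[0.82,-1.0,-0.1,-0.126,-0.175,-0.219,1]],
  ],
)

```text
clock: 1.3
eef_pos: [462.1, 143.4, 166.9]
eef_rot: [3.141, 0.664, 2.16]
wrist_force: [1.0, 0.9, 0.7]
finger_gap: 41.4
finger_force: 0.0
```

Run:
```python
from h import *
s=manip.read_state(); print(s["eef_pos"],s["joints"].round(2),s["finger_gap"]); print(cmd([557,18,130],lean(-.982,38),s))
```

```text
[462.06148271 143.42188631 166.87197573] [ 0.57  0.22  1.86 -0.73  1.16  0.32] 41.35425768061514
[0.1899, -0.2508, -0.0737, 0.0001, 0.0002, -0.0003]
```

Emit:
servo_tool(
  motion=[
    [[0.19,-0.25,-0.074,0,0,0,1],[0.19,-0.25,-0.074,0,0,0,1],[0.19,-0.25,-0.074,0,0,0,1],[0.19,-0.25,-0.074,0,0,0,1],[0.19,-0.25,-0.074,0,0,0,1],[0.19,-0.25,-0.074,0,0,0,1]],
  ],
)

```text
clock: 1.9
eef_pos: [555.7, 20.8, 130.1]
eef_rot: [3.141, 0.663, 2.16]
wrist_force: [-0.8, -0.3, -1.2]
finger_gap: 0.4
finger_force: 0.0
```

Run:
```python
from h import *
s=manip.read_state(); print(s["eef_pos"],s["joints"].round(2),s["finger_gap"])
c=cam("wrist"); save(c,"pics/w1.png")
hsv=cv2.cvtColor(c["frame"],cv2.COLOR_RGB2HSV)
yaw=-.982; Rs=Rt.from_euler('z',yaw).as_matrix(); O=np.array([612.4,-101.1,0])
for k,h0,h1 in(("red",0,5),("red2",174,180),("or",7,16),("green",45,85)):
    m=cv2.inRange(hsv,(h0,140,60),(h1,255,255)); n,l,st,ce=cv2.connectedComponentsWithStats(m)
    for i in range(1,n):
        if st[i,4]>150:
            v,u=np.nonzero(l==i); P=(pts(c,np.c_[u,v])-O)@Rs
            print(k,st[i].tolist(),"q5",np.percentile(P,5,0).round(1),"med",np.median(P,0).round(1),"q95",np.percentile(P,95,0).round(1))
```

```text
[555.73016638  20.76351296 130.07550681] [ 0.26  0.33  1.82 -0.81  0.93  0.15] 0.39601684170561463
red [355, 209, 21, 44, 738] q5 [-34.4  58.8  40.6] med [-31.4  64.6  61.8] q95 [-0.3 72.4 69.4]
or [70, 119, 75, 41, 1527] q5 [-116.6 -202.1    4.4] med [-106.  -170.6   12.8] q95 [ -85.1 -145.5   14. ]
or [594, 152, 46, 61, 1703] q5 [-118.8  254.2   52.4] med [-105.6  260.8   67.3] q95 [-95.6 269.4  86.3]
or [494, 201, 87, 84, 3258] q5 [  1.4 238.4   7.3] med [  7.8 257.5  53.7] q95 [ 52.1 293.1  88.1]
or [291, 202, 15, 40, 342] q5 [-36.2  -4.7  33. ] med [-35.    0.5  46.6] q95 [-33.    7.6  65.4]
or [138, 247, 39, 15, 160] q5 [ 103.2 -225.3    3.9] med [ 107.6 -200.8    7.4] q95 [ 130.2 -186.4   10.3]
or [126, 269, 45, 17, 655] q5 [ 103.7 -230.6   38. ] med [ 109.2 -205.3   47. ] q95 [ 127.6 -186.6   56.2]
green [221, 208, 24, 45, 646] q5 [-36.1 -68.8  42. ] med [-32.3 -60.7  61.1] q95 [ -3.2 -56.4  69.5]
```

View pics/w1.png

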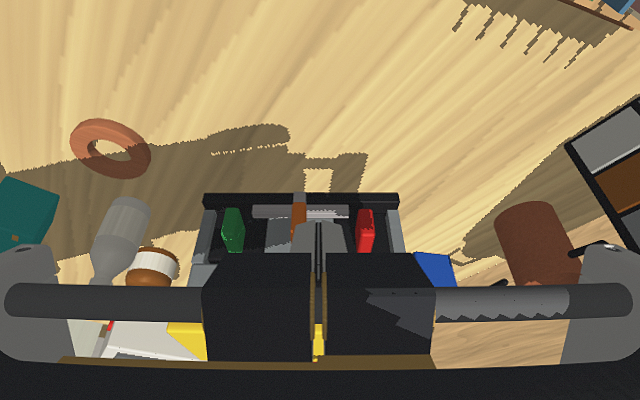

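The wrist view shows the green fin at (232,230), the knob at (299,220) and the red fin at (365,230). They match the fitted station to within about 1.5 mm. I'll push the knob from its +y side with the fingers closed.

```bash
cat >> h.py <<'E'
YAW=-.982; RS=Rt.from_euler('z',YAW).as_matrix(); O=np.array([612.4,-101.1,0])
def W(p): return O+RS@np.array(p,float)
def S(p): return (np.array(p)-O)@RS
E
python3 - <<'E'
from h import *
s=manip.read_state(); print(S(s["eef_pos"]))
for p in((-82,36,121),(-20,36,42),(-20,-9,42),(-82,-9,121)): print(p,cmd(W(p),lean(YAW,38),s))
E
```

```text
[-133.20436232   20.83080876  130.24030934]
(-82, 36, 121) [0.0821, -0.0683, -0.0185, -0.0, 0.0002, -0.0005]
(-20, 36, 42) [0.151, -0.1714, -0.1765, -0.0, 0.0002, -0.0005]
(-20, -9, 42) [0.0761, -0.2214, -0.1765, -0.0, 0.0002, -0.0005]
(-82, -9, 121) [0.0073, -0.1183, -0.0185, -0.0, 0.0002, -0.0005]
```

Emit:
servo_tool(
  motion=[
    [[0.082,-0.068,-0.018,0,0,0,1],[0.082,-0.068,-0.018,0,0,0,1],[0.105,-0.102,-0.071,0,0,0,1],[0.128,-0.137,-0.124,0,0,0,1],[0.151,-0.171,-0.176,0,0,0,1],[0.151,-0.171,-0.176,0,0,0,1],[0.151,-0.171,-0.176,0,0,0,1]],
  ],
)

```text
clock: 2.65
eef_pos: [631.3, -64.2, 42.4]
eef_rot: [-3.141, 0.663, 2.161]
wrist_force: [0.0, -1.3, 0.8]
finger_gap: 0.4
finger_force: 0.0
```

Emit:
servo_tool(
  motion=[
    [[-0.015,-0.01,0,0,0,0,1],[-0.03,-0.02,0,0,0,0,1],[-0.042,-0.028,0,0,0,0,1],[-0.054,-0.036,0,0,0,0,1],[-0.066,-0.044,0,0,0,0,1],[-0.075,-0.05,0,0,0,0,1],[-0.075,-0.05,0,0,0,0,1]],
  ],
)

```text
clock: 3.35
eef_pos: [593.4, -91.0, 41.9]
eef_rot: [-3.141, 0.663, 2.159]
wrist_force: [0.3, -0.4, -0.4]
finger_gap: 0.3
finger_force: 0.0
```

Emit:
servo_tool(
  motion=[
    [[0.012,0.008,0,0,0,0,1],[-0.011,0.042,0.053,0,0,0,1],[-0.034,0.077,0.106,0,0,0,1],[-0.057,0.111,0.158,0,0,0,1],[0.0,0.15,0.158,0,0,0,0.7],[0.056,0.186,0.158,0,0,0,0.5],[0.056,0.186,0.158,0,0,0,0.5],[0.056,0.186,0.158,0,0,0,0.5]],
  ],
)

```text
clock: 4.15
eef_pos: [622.2, 3.0, 120.2]
eef_rot: [-3.14, 0.663, 2.161]
wrist_force: [0.0, 0.0, -0.9]
finger_gap: 29.1
finger_force: 0.0
```

Run:
```python
from h import *
s=manip.read_state(); print(S(s["eef_pos"]),s["finger_gap"])
c=cam("wrist"); save(c,"pics/w2.png"); T=cam("top"); 
for c,mn in((c,60),(T,8)):
  hsv=cv2.cvtColor(c["frame"],cv2.COLOR_RGB2HSV)
  for k,h0,h1 in(("red",0,5),("or",7,16),("green",45,85)):
    m=cv2.inRange(hsv,(h0,140,60),(h1,255,255)); n,l,st,ce=cv2.connectedComponentsWithStats(m)
    for i in range(1,n):
        if st[i,4]>mn:
            v,u=np.nonzero(l==i); P=S(pts(c,np.c_[u,v])); md=np.median(P,0)
            if abs(md[1])<90 and -60<md[0]<20: print(k,st[i].tolist(),"q5",np.percentile(P,5,0).round(1),"med",md.round(1),"q95",np.percentile(P,95,0).round(1))
for p in((-12,65.5,38),(-74,65.5,117)): print(cmd(W(p),lean(YAW,38),s))
```

```text
[-81.16866281  65.93976457 120.17365276] 29.075945199516223
red [310, 182, 18, 55, 936] q5 [-34.4  59.8  41.1] med [-32.   66.5  65.7] q95 [ 3.2 72.4 69.4]
or [188, 175, 31, 54, 1188] q5 [-35.9 -35.6  35.4] med [-33.3 -26.8  57.8] q95 [-15.5 -23.2  72.3]
green [148, 181, 38, 54, 1111] q5 [-36.1 -68.1  41.7] med [-26.7 -59.2  60. ] q95 [ -1.5 -56.5  69.6]
red [328, 172, 12, 13, 82] q5 [-30.   58.2  17.9] med [-14.7  63.2  66.2] q95 [-1.5 79.4 70.5]
or [350, 204, 10, 10, 59] q5 [-32.9 -38.   46.2] med [-23.4 -32.4  69.7] q95 [-12.6 -25.8  74.2]
[0.0761, -0.1155, -0.1643, 0.0001, -0.0003, -0.0003]
[0.0072, -0.0124, -0.0063, 0.0001, -0.0003, -0.0003]
```

View pics/w2.png

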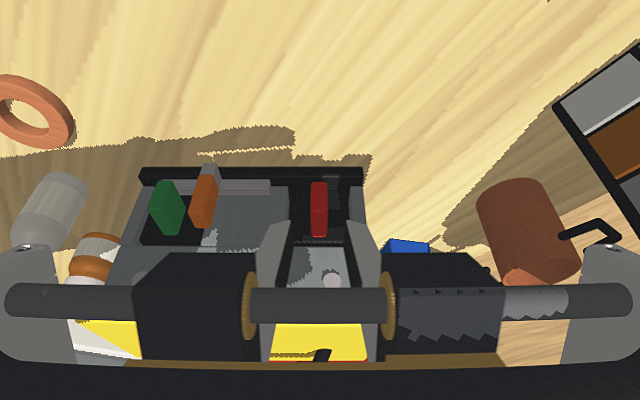

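The knob at (203,200) now sits at about y = -29 mm, so the red bay is free. The red fin at (319,210) lies midway between the fingers, so I'll advance along the tool axis.

Emit:
servo_tool(
  motion=[
    [[0.019,-0.029,-0.041,0,0,0,0.5],[0.038,-0.058,-0.082,0,0,0,0.5],[0.057,-0.087,-0.123,0,0,0,0.5],[0.076,-0.115,-0.163,0,0,0,0.5],[0.076,-0.115,-0.163,0,0,0,0.5],[0.076,-0.115,-0.163,0,0,0,0.5],[0.076,-0.115,-0.163,0,0,0,0.5]],
  ],
)

```text
clock: 4.95
eef_pos: [660.2, -54.4, 40.7]
eef_rot: [3.14, 0.664, 2.159]
wrist_force: [0.7, -0.6, 0.7]
finger_gap: 47.1
finger_force: 0.0
```

Emit:
servo_tool(
  motion=[
    [[0,0,0,0,0,0,1],[0,0,0,0,0,0,1],[0,0,0,0,0,0,1],[0,0,0,0,0,0,1],[0,0,0,0,0,0,1],[0,0,0,0,0,0,1]],
  ],
  newtons=55,
)

```text
clock: 5.55
eef_pos: [660.2, -54.8, 39.6]
eef_rot: [3.141, 0.664, 2.16]
wrist_force: [-1.3, 2.0, 2.5]
finger_gap: 13.4
finger_force: 55.0
```

Emit:
servo_tool(
  motion=[
    [[0,0,0.003,0,0,0,1],[-0.011,0.0166,0.003,0,0,0,1],[-0.0222,0.0333,0.003,0,0,0,1],[-0.0333,0.05,0.003,0,0,0,1],[-0.0444,0.0665,0.003,0,0,0,1],[-0.0555,0.0832,0.003,0,0,0,1],[-0.0667,0.0998,0.003,0,0,0,1],[-0.0667,0.0998,0.003,0,0,0,1]],
  ],
)

```text
clock: 6.35
eef_pos: [626.3, -3.8, 40.9]
eef_rot: [3.142, 0.663, 2.161]
wrist_force: [0.1, 0.7, -3.5]
finger_gap: 13.7
finger_force: 55.0
```

Emit:
servo_tool(
  motion=[
    [[-0.011,0.0166,0.003,0,0,0,1],[-0.0222,0.0333,0.003,0,0,0,1],[-0.0333,0.05,0.003,0,0,0,1],[-0.0444,0.0665,0.003,0,0,0,1],[-0.0555,0.0832,0.003,0,0,0,1],[-0.0667,0.0998,0.003,0,0,0,1],[-0.0667,0.0998,0.003,0,0,0,1],[-0.0667,0.0998,0.003,0,0,0,1]],
  ],
)

```text
clock: 7.15
eef_pos: [593.5, 45.0, 42.5]
eef_rot: [3.141, 0.664, 2.16]
wrist_force: [-0.1, 0.1, -3.9]
finger_gap: 13.5
finger_force: 55.0
```

Run:
```python
from h import *
s=manip.read_state(); print(s["eef_pos"],S(s["eef_pos"]),s["joints"].round(2),s["wrist_force"])
c=cam("scene"); b=cv2.resize(c["frame"][130:270,230:430],(800,560),interpolation=cv2.INTER_CUBIC); cv2.imwrite("pics/s2.png",b[...,::-1])
```

```text
[593.45083881  45.00747364  42.48958917] [-132.02801467   65.38400344   42.48958917] [ 0.28  0.55  1.74 -0.9   0.85  0.31] [-0.14204468  0.1363706  -3.9315546 ]
```

View pics/s2.png

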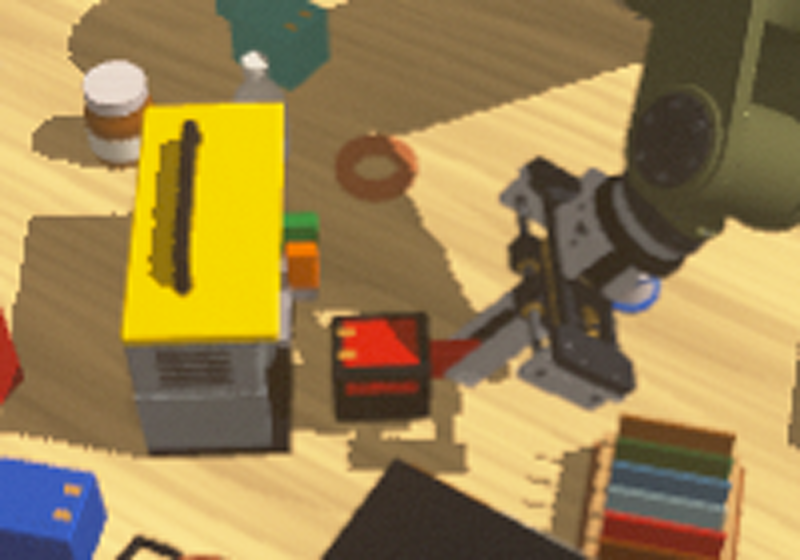

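The pack is out, upright and held level at about (380,370) in the crop, clear of the station. The keeper and green pack are still in place. I'll lift it and carry it to the tray.

Emit:
servo_tool(
  motion=[
    [[0,0,0.02,0,0,0,1],[0,0,0.06,0,0,0,1],[0,0,0.1,0,0,0,1],[0,0,0.14,0,0,0,1],[0,0,0.18,0,0,0,1],[-0.013,0.02,0.21,0,0,0,1],[-0.037,0.058,0.23,0,0,0,1],[-0.065,0.102,0.236,0,0,0,1],[-0.093,0.146,0.236,0,0,0,1],[-0.121,0.19,0.236,0,0,0,1]],
  ],
)

```text
clock: 8.2
eef_pos: [532.4, 140.3, 161.3]
eef_rot: [3.14, 0.663, 2.158]
wrist_force: [0.2, 0.1, -4.5]
finger_gap: 13.7
finger_force: 55.0
```

Emit:
servo_tool(
  motion=[
    [[-0.03,0.047,0,0,0,0,1],[-0.06,0.094,0,0,0,0,1],[-0.09,0.141,0,0,0,0,1],[-0.12,0.188,0,0,0,0,1],[-0.15,0.235,0,0,0,0,1],[-0.18,0.282,0,0,0,0,1],[-0.21,0.329,0,0,0,0,1],[-0.24,0.376,0,0,0,0,1],[-0.27,0.42,0,0,0,0,1],[-0.285,0.445,0,0,0,0,1]],
  ],
)

```text
clock: 9.2
eef_pos: [389.6, 363.7, 161.0]
eef_rot: [3.141, 0.663, 2.16]
wrist_force: [0.7, -0.2, -3.6]
finger_gap: 13.6
finger_force: 55.0
```

Run:
```python
from h import *
s=manip.read_state(); print(s["eef_pos"],s["eef_rot"],s["joints"].round(2),s["wrist_force"],cmd([384,373,100],lean(YAW,38),s))
```

```text
[389.64160576 363.7302113  161.01223595] [3.14072557 0.66250098 2.16049429] [ 0.97  0.47  1.53 -0.61  1.45  0.56] [ 0.67601811 -0.23258163 -3.59603907] [-0.0113, 0.0185, -0.122, -0.0003, 0.0001, -0.0005]
```

Emit:
servo_tool(
  motion=[
    [[-0.01,0.016,-0.02,0,0,0,1],[-0.01,0.016,-0.06,0,0,0,1],[-0.01,0.016,-0.1,0,0,0,1],[-0.01,0.016,-0.14,0,0,0,1],[-0.01,0.016,-0.18,0,0,0,1],[-0.01,0.016,-0.21,0,0,0,1],[-0.01,0.016,-0.22,0,0,0,1],[-0.01,0.016,-0.22,0,0,0,1]],
  ],
)

```text
clock: 10.0
eef_pos: [385.5, 370.0, 50.0]
eef_rot: [-3.141, 0.664, 2.16]
wrist_force: [0.4, 0.1, -2.9]
finger_gap: 13.9
finger_force: 55.0
```

Run:
```python
from h import *
s=manip.read_state(); print(s["eef_pos"],s["wrist_force"])
t=cam("top"); c=cam("scene")
a=cv2.resize(t["frame"][240:340,140:240],(400,400),interpolation=cv2.INTER_CUBIC)
b=cv2.resize(c["frame"][170:270,400:500],(400,400),interpolation=cv2.INTER_CUBIC); cv2.imwrite("pics/s3.png",np.hstack([a,b])[...,::-1])
# pack top plane
v,u=np.mgrid[225:335,140:250]; uv=np.c_[u.ravel(),v.ravel()]; P=pts(t,uv); rel=P-[412,331,0]
q=P[(abs(rel[:,0])<60)&(abs(rel[:,1])<60)&(P[:,2]>60)&(P[:,2]<95)]
A=np.c_[q[:,:2]-q[:,:2].mean(0),np.ones(len(q))]; k=np.linalg.lstsq(A,q[:,2],rcond=None)[0]
print(len(q),"slope",k, "along pack x",k[:2]@RS[:2,0],"y",k[:2]@RS[:2,1],q.mean(0),cv2.minAreaRect(q[:,:2].astype(np.float32)))
```

```text
[385.52173174 370.03320738  50.01887309] [ 0.44236999  0.11614619 -2.92429468]
1110 slope [ 5.71273623e-02 -7.74507160e-03  8.09102899e+01] along pack x 0.038167154086622336 y 0.04320636531282634 [405.18196171 335.66501961  80.9102899 ] ((400.4653015136719, 345.1140441894531), (57.92082977294922, 120.2857437133789), 34.800048828125)
```

View pics/s3.png

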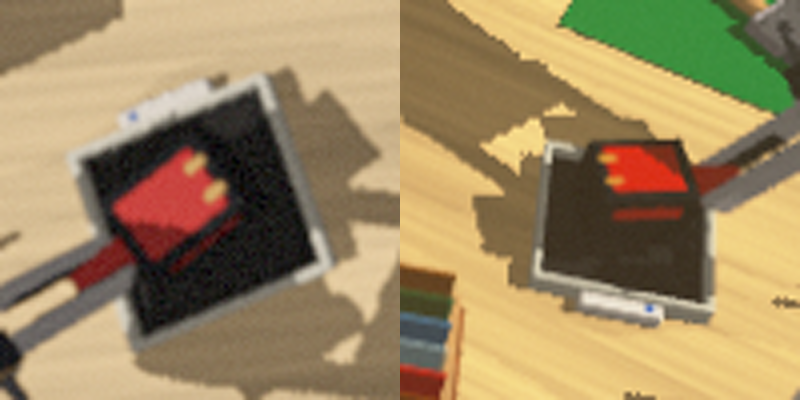

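The pack hovers upright inside the rim. Its top is at (172,205) in the left crop, and allowing for parallax that puts it near the tray centre. I'll lower it gently.

Emit:
servo_tool(
  motion=[
    [[0,0,-0.01,0,0,0,1],[0,0,-0.018,0,0,0,1],[0,0,-0.024,0,0,0,1],[0,0,-0.028,0,0,0,1],[0,0,-0.03,0,0,0,1],[0,0,-0.03,0,0,0,1]],
  ],
)

```text
clock: 10.7
eef_pos: [385.4, 370.3, 35.3]
eef_rot: [-3.142, 0.664, 2.16]
wrist_force: [0.1, 0.0, -3.3]
finger_gap: 13.4
finger_force: 55.0
```

Emit:
servo_tool(
  motion=[
    [[0,0,-0.002,0,0,0,1],[0,0,-0.003,0,0,0,1],[0,0,-0.004,0,0,0,1],[0,0,-0.004,0,0,0,1]],
  ],
)

```text
clock: 11.1
eef_pos: [385.4, 370.4, 33.6]
eef_rot: [3.141, 0.664, 2.16]
wrist_force: [-0.4, 0.8, -1.0]
finger_gap: 13.4
finger_force: 55.0
```

Emit:
servo_tool(
  motion=[
    [[0,0,-0.001,0,0,0,1],[0,0,-0.002,0,0,0,1],[0,0,-0.002,0,0,0,1]],
  ],
)

```text
clock: 11.4
eef_pos: [385.4, 370.5, 33.5]
eef_rot: [3.141, 0.664, 2.159]
wrist_force: [-5.5, -0.7, 8.7]
finger_gap: 13.5
finger_force: 55.0
```

Emit:
servo_tool(
  motion=[
    [[0,0,0,0,0,0,0.8],[0,0,0,0,0,0,0.6],[0,0,0,0,0,0,0.5],[0,0,0,0,0,0,0.5],[-0.014,0.02,0.031,0,0,0,0.5],[-0.034,0.051,0.079,0,0,0,0.5],[-0.055,0.082,0.126,0,0,0,0.5],[-0.075,0.112,0.173,0,0,0,0.5],[-0.082,0.123,0.19,0,0,0,0.5],[-0.082,0.123,0.19,0,0,0,0.5]],
  ],
)

```text
clock: 12.4
eef_pos: [344.4, 432.5, 127.9]
eef_rot: [3.14, 0.663, 2.16]
wrist_force: [-0.1, -0.5, 0.2]
finger_gap: 47.0
finger_force: 0.0
```

Run:
```python
from h import *
s=manip.read_state(); print(s["eef_pos"],s["wrist_force"],s["finger_gap"])
t=cam("top"); c=cam("scene")
a=cv2.resize(t["frame"][110:340,140:480],(800,541),interpolation=cv2.INTER_CUBIC)
a[:220,:220]=cv2.resize(c["frame"][180:260,420:500],(220,220),interpolation=cv2.INTER_CUBIC); cv2.imwrite("pics/s4.png",a[...,::-1])
v,u=np.mgrid[225:335,140:250]; uv=np.c_[u.ravel(),v.ravel()]; P=pts(t,uv); rel=P-[412,331,0]
q=P[(np.hypot(rel[:,0],rel[:,1])<50)&(P[:,2]>60)&(P[:,2]<76)]
X=(q-[412,331,0])@RS; print(len(q),"in pack axes 3/97%",np.percentile(X,[3,50,97],0).round(1).tolist())
q=q[(abs(X[:,0]-np.median(X[:,0]))<28)]
A=np.c_[q[:,:2]-q[:,:2].mean(0),np.ones(len(q))]; k=np.linalg.lstsq(A,q[:,2],rcond=None)[0]; print("slopes deg",np.degrees(k[:2]@RS[:2,:2]),k[2])
for nm,p,z in(("foil",(373,269),12),("spool",(279,277),40),("bottle",(413,250),110),("jar",(452,225),75)): print(nm,pts(t,p).round(0))
```

```text
[344.36456154 432.47683697 127.87777283] [-0.11016828 -0.48648268  0.15486383] 46.9785713852315
774 in pack axes 3/97% [[-35.7, -27.5, 61.5], [4.4, -1.4, 67.1], [39.8, 25.1, 70.7]]
slopes deg [1.19396559 0.4279555 ] 67.23596818025432
foil [[ 424. -135.   -1.]]
spool [[426. 104.  31.]]
bottle [[ 456. -219.  110.]]
jar [[ 509. -330.   74.]]
```

View pics/s4.png

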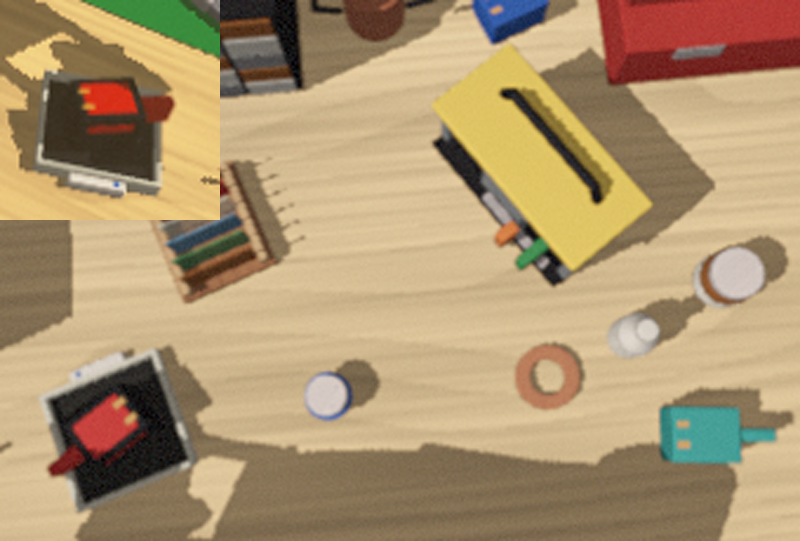

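The pack at (108,425) stands flat in the tray with its top at about 68 mm. It is about 2 mm off centre, and the gripper is clear of it. The green pack and the loose items have not moved, so I'm handing the job in.

```bash
python3 -c "
from cell import manip; print(manip.sign_off())"
```

```text
the job is handed in; nothing more can be done
None
```

The job is handed in: I slid the keeper aside, drew out the red pack, and left it upright and released in the charging tray. The final images show the green pack still in its bay and the foil roll, spool, bottle and jar unmoved.

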